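# Reset a thickness comparator and clamp it

### The arm

A 6-joint arm with a two-finger parallel gripper is mounted at the origin on a cart in front of the work surface, level with it; the furniture and walls round the work are solid. World frame = base frame: x ahead of the robot, y to its left, z up, the work surface at z = 0. Lengths are in mm, angles in rad, forces in N, time in s.
With the tool pointing down it reaches from about 350 to 775 mm from the base axis. Payload 7.3 kg.
Tool frame: the origin (TCP) lies at the very end of the fingers, on their centre line; the grasp point (between the pads) lies behind it (bot.grip_point_offset is the z of the grasp point in the tool frame, in mm); z points along the fingers, y is the line along which they close (so a half turn about z gives the same grasp; the last joint's range is limited). The gripper opens to 92 mm and grips with 3 to 60 N. Pads are 19 mm wide; open, the fingers measure 130 mm over their backs; the gripper's body (75 mm by 190 mm) begins 47 mm behind the grasp point.
Start: joints at [1.123, 0.342, 1.524, -0, 1.275, -0.146], TCP at [156.036, 501.296, 226.741] pointing down, gripper open.
Joint ranges: [-2.53, 2.53], [-0.77, 2.02], [0.04, 2.7], [-1, 4.14], [0.28, 2.66], [-3.11, 3.11]. Speed limits (rad/s): [2.57, 2.57, 3.14, 3.14, 3.14, 3.14].

### API

Orientations are given as [roll, pitch, yaw] about the fixed x, y, z axes, in that order (R = Rz(yaw) Ry(pitch) Rx(roll)).
In Python, from plant import bot gives the robot as it stands. The module is installed in compiled form; this text tells all that it offers.
- The arm moves only by the shell command python3 -m crank 'ROWS'. ROWS is JSON, a list that holds one entry, the list of rows, each a list of 5 numbers: the opening, from 0 (shut) to 1 (fully open), then the shift along the tool's x, y, z in cm, then the turn about the tool's z in degrees. In form: [[[claw, x, y, z, turn], ...]]. A call has exactly 10 rows; each row is the pose to reach, as a shift and turn from the pose commanded when the call began, along the tool's axes at that moment; what a row does not reach only later rows make up. A row lasts 1/10 s, in which the tool goes at most 50 mm and 8.59 degrees, less where a joint would pass 70% of its speed; a pose out of reach is approached as far as the arm can. A call with a gripper value outside its range is refused whole. The fingers move at their own pace and stop on an object; the grip force is fixed at half the most. Time passes only in rows, so rows that repeat a pose let the fingers close, or fill a call up. It gives the time, the measured TCP pose, the force, the opening and the grip force at its end, in the units of the state.
- bot.get_obs(): the state, without advancing time (a new reading comes with each control period).
- bot.capture(name): name is "scene" or "top"; returns (picture, depth): 384x512x3 uint8, red, green, blue; 384x512 float32, mm along the optical axis (not along the pixel's ray), 0 where there is no reading.
- bot.calibration(name): a dict with "vertical_fov" (degrees; the focal length in pixels is half the picture's height over the tangent of half this angle, whatever the lens; pixels are square), "cx", "cy" (the principal point, pixels), "D" ([k1, k2, p1, p2, k3] as OpenCV has them; the pictures are not rectified), "rvec" (rotation vector, rad) and "tvec" (3), from world to camera coordinates, as OpenCV has them. Camera axes: x right, y down, z forward; pixel columns grow to the right and rows downward; lengths in mm; the calibration is good to about 2 mm. A picture is of the moment at which its call begins. calibration takes no time and is no camera call.
- bot.close_job(): hands the job in; it is judged then, once.
The state is a dict: "time": time; "joint_positions": joint angles; "dq": joint speeds; "tau": joint torques, N m; "tool_pos": TCP position; "tcp_rot": TCP orientation; "contact_force": force on the tool from outside, world axes, zero at the start; "moment": the same for the moment, N m; "grip_width": finger opening in mm; "finger_force": force on a finger pad.
Only numpy, scipy, OpenCV 4.12 (cv2) and the standard library are available. Lean on these libraries where they do the work, as an engineer would, in place of code of your own. Each camera call takes 0.05 s, during which the arm holds its last target. There are 200 camera calls.

### The job

The clamp ring of the sloping thickness comparator has worked loose and its reading has drifted. With the clamp still slack, turn the small inner knob until the tip of the dial hand stands under the index tab on the dial's rim, then tighten the larger clamp ring around the knob firmly home, without shifting the reading. Do not lean on the dial, and leave the things lying round the comparator alone.

Things in the scene. Friction and masses are not known exactly. Their poses are not given: they have to be found in the camera images.
- comparator: Fixed heavy wedge of grey cast iron, 126 mm deep (x), 250 mm wide (y), 83 mm high at the back, face sloping 25 degrees down to the robot. On the face, from left: a large knurled aluminium clamp ring with a small black knob standing on the same axis, a steel slide whose jaw holds a small moulding, a dial. Origin on the table under the middle; x to its back, y to its left.
- knob_grip (a point): On the common axis of knob and ring, 63 mm out of the face, at the knob's grip. z = turning axis, out of the face, 25 degrees from vertical; x up the slope, y left. Knob: round, 26 mm diameter, its grip from 12 mm below to 10 mm above this point; 31 mm flange 12 to 15 mm below. Clockwise (seen from outside) turns the hand clockwise, 0.8 rad per rad; friction 0.05 N m.
- ring_grip (a point): Same axis and directions, 28 mm below knob_grip, at mid-height of the clamp ring: round, 52 mm diameter, 16 mm high; the face's parts round it stay 9 mm or more below. Clockwise from outside tightens: 0.6 to 1.4 rad of slack (friction 0.12 N m), 0.6 rad more in which its cam presses the shoe up (to 0.17 N m), then a hard stop: fully tight. Stays where it is left; 1 N m at the stop does no harm.
- fine_knob: The inner knob; origin on its axis 0.5 mm above knob_grip, z out of the face; turns with the knob. It needs about 0.6 to 2.6 rad clockwise in all. A shredder's tall hopper stands between the robot and the comparator's right half: mind it with wrist and arm.
- clamp_shoe: The clamp's shoe, a short steel bar 16 mm long under the left side of the knob's flange, pivoted 3 mm beside it; the ring's cam tips it 0.9 rad per rad. Over the ring's last 0.6 rad it presses the flange harder and harder, 23 N at the stop, and so holds the knob against a light touch. Origin on the pivot, which lies along the face's x.
- needle_tip (a point): Near the tip of the black dial hand, 29 mm from its pivot at the dial's centre. The hand starts anticlockwise of the tab (seen from outside).
- tab_tip (a point): Point of the index tab, a dark steel clip 6 mm wide on the dial's rim, also 29 mm from the dial's centre; it stands within 0.4 rad of the dial's top. With the hand under the tab, needle_tip and tab_tip coincide.
- dial: Dial indicator, 78 mm diameter, 30 mm thick, on the face, with hand and tab; origin at the centre of its front, z out of the face, x to the dial's top. Its centre is 127 mm from the axis of knob and ring.
- moulding_a: Bystander: flat elongated moulding, 20 x 41 x 5 mm, loose on the table in front of the comparator.
- moulding_b: Bystander: flat cog-shaped moulding, 34 x 34 x 7 mm, loose on the table just right of the comparator.
- hex_key: Bystander: L-shaped hex key, 23 x 89 x 5 mm, loose on the table in front of the comparator.
- screwdriver: Bystander: stub screwdriver, 28 x 113 x 26 mm, loose on the table to the right.
- beaker_1: Bystander: clear beaker, 64 mm in diameter, 81 mm high, loose on the table to the right.
- mould_half: Bystander: aluminium mould half, 69 x 87 x 21 mm, loose on the table to the right.

How it is judged:
By the outcome, as a careful person would: the job done as asked, in the order asked, and still so for the second after the job is handed in, with the robot touching nothing.
It also fails if it takes over 69 s, if anything falls off the work surface, if the arm or the gripper's body presses on something with over 40 N, if the wrist force passes 120 N, or if a joint passes its speed limit or range.

## Working session

There is one attempt and no reset: what is moved stays moved. The work goes in short steps, Python scripts to look and compute and a shell command to move; the robot and the scene stay as the last step left them, time stands still between calls to the robot, and variables do not carry over. Pictures are saved under pics/ and viewed, at most 10 in all, crops included, and the job is handed in when it is done.

```bash
mkdir -p pics
cat > h.py <<'E'
import numpy as np, cv2
from plant import bot
from scipy.spatial.transform import Rotation as Ro
def cam(n):
    c=bot.calibration(n); f=192/np.tan(np.radians(c["vertical_fov"])/2)
    K=np.array([[f,0,c["cx"]],[0,f,c["cy"]],[0,0,1.]])
    return K,np.array(c["D"],float),np.array(c["rvec"],float),np.array(c["tvec"],float).ravel()
def ray(n,uv):
    K,D,r,t=cam(n); R=cv2.Rodrigues(r)[0]
    p=cv2.undistortPoints(np.array(uv,float).reshape(-1,1,2),K,D).reshape(-1,2)
    d=np.c_[p,np.ones(len(p))]@R   # depth-scaled
    return -R.T@t,d
def pts(n,uv,depth):
    o,d=ray(n,uv); return o+d*np.array(depth).reshape(-1,1)
def proj(n,P):
    K,D,r,t=cam(n); return cv2.projectPoints(np.array(P,float).reshape(-1,1,3),r,t,K,D)[0].reshape(-1,2)
E
python3 - <<'E'
from h import *
o=bot.get_obs(); print({k:np.round(v,3) for k,v in o.items()},bot.grip_point_offset)
for n in("scene","top"):
    im,d=bot.capture(n); np.savez(f"pics/{n}0.npz",im=im,d=d)
    cv2.imwrite(f"pics/{n}0.png",im[:,:,::-1]); print(n,[np.round(x,3) for x in cam(n)], np.round(ray(n,[[256,192]])[0]))
a=cv2.imread("pics/scene0.png");b=cv2.imread("pics/top0.png")
E
```

```text
{'time': np.float64(0.0), 'joint_positions': array([ 1.123,  0.343,  1.525, -0.   ,  1.275, -0.146]), 'dq': array([ 0.001,  0.001,  0.002, -0.001, -0.002,  0.   ]), 'tau': array([ 1.0000e-03, -4.3125e+01, -2.4422e+01,  7.2000e-02,  5.6000e-02,
       -0.0000e+00]), 'tool_pos': array([155.85 , 500.897, 226.047]), 'tcp_rot': array([-3.14, -0.  ,  2.84]), 'contact_force': array([-0.492, -0.198,  0.449]), 'moment': array([-0.013, -0.025,  0.005]), 'finger_force': np.float64(0.0), 'grip_width': np.float64(91.5)} -18.8
scene [array([[475.276,   0.   , 255.412],
       [  0.   , 475.276, 187.171],
       [  0.   ,   0.   ,   1.   ]]), array([-0.145,  0.   ,  0.   ,  0.   ,  0.   ]), array([ 2.088,  0.792, -0.403]), array([-400.948, -141.448, 1320.738])] [1063. -593.  666.]
top [array([[456.242,   0.   , 247.209],
       [  0.   , 456.242, 190.23 ],
       [  0.   ,   0.   ,   1.   ]]), array([0.004, 0.   , 0.   , 0.   , 0.   ]), array([ 2.158, -2.125,  0.154]), array([ -26.41 ,  556.633, 1065.84 ])] [ 392.  -25. 1137.]
```

View pics/scene0.png

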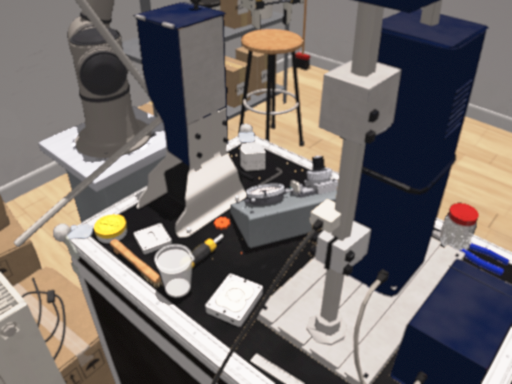

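View pics/top0.png

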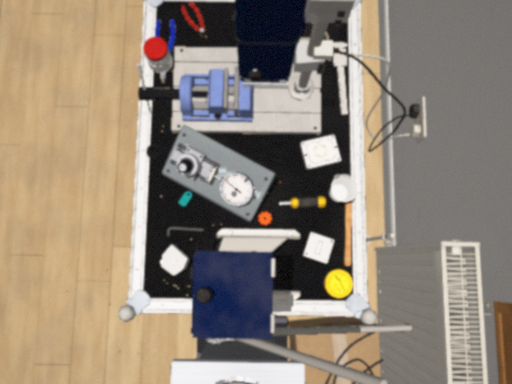

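The scene view shows the comparator at about (285,205) behind the shredder's hopper. In the top view, the knob and ring are at about (187,165) and the dial at about (237,188). I'll enlarge both.

Run:
```python
from h import *
t=cv2.imread("pics/top0.png")[115:225,150:285]; s=cv2.imread("pics/scene0.png")[145:250,225:345]
a=cv2.resize(t,None,fx=4.4,fy=4.4,interpolation=cv2.INTER_CUBIC);cv2.imwrite("pics/tc.png",a)
z=np.load("pics/top0.npz");d=z["d"]
# face fit & height map
vv,uu=np.mgrid[120:225,155:280]; uv=np.c_[uu.ravel(),vv.ravel()]; dd=d[vv,uu].ravel()
P=pts("top",uv,dd); np.set_printoptions(suppress=True,precision=1)
for p in [(187,165),(185,170),(237,188),(225,178),(245,180),(260,262),(270,262),(230,300),(260,240),(185,255)]:
    print(p,pts("top",[p],[d[p[1],p[0]]])[0])
m=np.array(P); ok=(dd>0)&(m[:,2]>20)&(m[:,2]<88); np.save("pics/P.npy",np.c_[uv,m])
# RANSAC plane of face, normal tilted 25deg
rng=np.random.default_rng(0);Q=m[ok];best=0
for _ in range(3000):
    a=Q[rng.choice(len(Q),3,False)];n=np.cross(a[1]-a[0],a[2]-a[0]);l=np.linalg.norm(n)
    if l<200: continue
    n/=l; n*=np.sign(n[2])
    if abs(n[2]-np.cos(np.radians(25)))>.06: continue
    c=abs((Q-a[0])@n)<1.5
    if c.sum()>best: best=c.sum();bn=c
I=Q[bn];c=I.mean(0);n=np.linalg.svd(I-c,full_matrices=False)[2][2];n*=np.sign(n[2])
print("plane",best,len(Q),c,n.round(4),"tilt",np.degrees(np.arccos(n[2])),"dir",np.degrees(np.arctan2(n[1],n[0])))
```

```text
(187, 165) [599.3 118.4 128.5]
(185, 170) [588.9 123.3 123. ]
(237, 188) [555.6   6.   83.2]
(225, 178) [578.2  34.4  87.2]
(245, 180) [572.  -12.5  99.8]
(260, 262) [387.8 -42.  409.8]
(270, 262) [388.  -57.9 406. ]
(230, 300) [328.5   4.1 407.3]
(260, 240) [435.8 -49.2  78.8]
(185, 255) [399.1 130.4  22.6]
plane 1820 5600 [594.5  48.3  61.5] [-0.4  0.2  0.9] tilt 24.558606641099832 dir 151.72223109210597
```

View pics/tc.png

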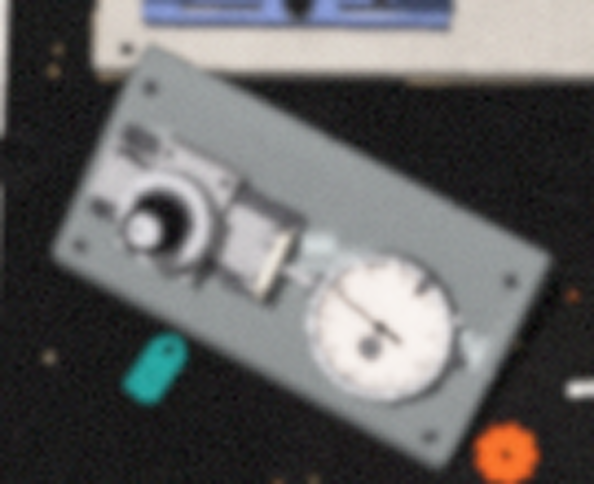

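The top crop shows the knob top near (143,228). The dial centre is near (383,325), the hand points to about (330,285), and the tab is near (425,285), all in crop pixels. By eye, the hand needs about 100° clockwise. Next I'll measure the axis in face coordinates from both views.

```bash
cat > f.py <<'E'
from h import *
def cloud(n,im,d,c,r):
    vv,uu=np.mgrid[0:384,0:512]; ok=d>0
    uv=np.c_[uu[ok],vv[ok]]; P=pts(n,uv,d[ok]); k=np.linalg.norm(P[:,:2]-c,axis=1)<r
    return P[k],im[ok][k],uv[k]
def frame(th): # face axes: x up slope, y left, z out ; th=yaw of comparator
    return Ro.from_euler("ZY",[th,-25],degrees=True).as_matrix()
E
python3 - <<'E'
from f import *
np.set_printoptions(suppress=True,precision=1)
t=np.load("pics/top0.npz");s=np.load("pics/scene0.npz")
P,C,uv=cloud("top",t["im"],t["d"],(590,50),200)
# table height, face yaw from top-edge outline: points of grey face
print("table z", np.median(P[(abs(P[:,2])<15),2]))
hsv=cv2.cvtColor(t["im"],cv2.COLOR_RGB2HSV)
R=frame(-28.3)
for n,z in(("top",t),("scene",s)):
    P,C,uv=cloud(n,z["im"],z["d"],(596,120),60)
    F=P@R
    for lo,hi in((-30,0),):pass
    h=F[:,2]; 
    print(n,len(P),"heights hist",np.histogram(h,bins=20))
P,C,uv=cloud("top",t["im"],t["d"],(590,50),150); F=P@R
f=(C.std(1)<14)&(C.mean(1)>90)&(C.mean(1)<150)&(P[:,2]>20)
h0=F[f,2]; hh=np.histogram(h0,40); i=hh[0].argmax(); z0=hh[1][i]; g=f&(abs(F[:,2]-z0)<4)
print("face h",np.median(F[g,2]))
r=cv2.minAreaRect(P[g][:,:2].astype(np.float32)); print("rect",r)
A=np.c_[P[g][:,:2],np.ones(g.sum())]; co=np.linalg.lstsq(A,P[g][:,2],rcond=None)[0]; print("slope",co,np.degrees(np.arctan(np.hypot(*co[:2]))),np.degrees(np.arctan2(co[1],co[0])))
# obstacles heights
for x in range(250,800,50):
    o=[]
    for y in range(-100,301,50):
        u,v=proj("top",[[x,y,100]])[0]; u,v=int(u),int(v)
        o.append(pts("top",[[u,v]],[t["d"][v,u]])[0][2] if 0<=u<512 and 0<=v<384 else -1)
    print(x,np.round(o))
E
```

```text
table z 0.6758750105946092
top 1999 heights hist (array([ 61, 137,  85,  30,  22, 429, 221, 332,  62, 136,  58,  37,  26,
       186,  35,  25,   6,   9,  49,  53]), array([-187.5, -182. , -176.5, -171. , -165.5, -159.9, -154.4, -148.9,
       -143.4, -137.9, -132.4, -126.8, -121.3, -115.8, -110.3, -104.8,
        -99.3,  -93.7,  -88.2,  -82.7,  -77.2]))
scene 987 heights hist (array([ 68,  58, 133,  51,  65, 108,  55,  30,  57,  40,  39, 108,   5,
        27,  21,  19,  23,  24,  20,  36]), array([-157.7, -154. , -150.2, -146.5, -142.8, -139. , -135.3, -131.6,
       -127.8, -124.1, -120.4, -116.6, -112.9, -109.1, -105.4, -101.7,
        -97.9,  -94.2,  -90.5,  -86.7,  -83. ]))
face h -156.9242331434775
rect ((595.3267822265625, 55.93102264404297), (250.3058319091797, 125.16604614257812), 62.186500549316406)
slope [   0.4   -0.2 -167.8] 24.412896773620716 -28.202424571043966
250 [-720.  408.  408.  406. -821. -822. -819. -816. -811.]
300 [   2.  408.  409.  408.  407.    1.    7. -819. -814.]
350 [   4.  408.  406.  407.  340.    0.    3. -821. -815.]
400 [  -1.  408.  408.  406.   -2.   52.    1. -815. -819.]
450 [   3.   -1.    3.   -1.    1.    0.    3. -820. -814.]
500 [   2.   -3.   36.   -2.   -6.   -2.    0. -824. -815.]
550 [  -1.   70.   82.   44.   34.   -4.    2. -817. -812.]
600 [   4.   86.   78.   73.  100.   41.    1. -813. -821.]
650 [  -0.   -1.    0.   84.   74.   62.    9. -819. -820.]
700 [  23.   19.   18.   21.   19.   19.   -2. -822. -817.]
750 [  17.   16.   98.   99.   35.   22.   -0. -822. -810.]
```

Run:
```python
from f import *
np.set_printoptions(suppress=True,precision=2)
t=np.load("pics/top0.npz");s=np.load("pics/scene0.npz");R=frame(-28.0)
P,C,uv=cloud("top",t["im"],t["d"],(595.3,55.9),70);F=P@R
g=(C.std(1)<14)&(C.mean(1)>90)&(C.mean(1)<150);hf=np.median(F[g&(abs(F[:,2]+156.9)<5),2]);print("face",hf)
def fit(Q): # circle centre lsq
    A=np.c_[2*Q,np.ones(len(Q))];c=np.linalg.lstsq(A,(Q**2).sum(1),rcond=None)[0];return c[:2],np.sqrt(c[2]+c[:2]@c[:2])
for n,z in(("top",t),("scene",s)):
    P,C,uv=cloud(n,z["im"],z["d"],(596,120),60);F=P@R;h=F[:,2]-hf
    for nm,lo,hi in(("knobtop",69,78),("ringtop",39,46)):
        k=(h>lo)&(h<hi)
        if k.sum()<5: print(n,nm,k.sum());continue
        Q=F[k][:,:2];c,r=cv2.minEnclosingCircle(Q.astype(np.float32))
        print(n,nm,k.sum(),"h",np.median(h[k]),"mean",Q.mean(0),"enc",np.array(c),r,"bbox mid",(Q.min(0)+Q.max(0))/2,np.ptp(Q,axis=0))
    k=(h<35)&(h>20); print("  parts 20-35:",k.sum(), F[k][:,:2].min(0),F[k][:,:2].max(0))
# expected from layout: image ray on knob-top plane and ring-top plane via ray casting
def cast(n,uv,H):
    o,d=ray(n,uv);N=R[:,2];s=(hf+H-o@N)/(d@N);return o+d*s[:,None]
im=t["im"]
# dial rim: white disc segmentation -> centre
hsv=cv2.cvtColor(im,cv2.COLOR_RGB2HSV);m=((hsv[...,2]>190)&(hsv[...,1]<40)).astype(np.uint8);b=np.zeros_like(m);b[168:212,215:260]=m[168:212,215:260]
cs=max(cv2.findContours(cv2.morphologyEx(b,cv2.MORPH_CLOSE,np.ones((5,5))),0,1)[0],key=cv2.contourArea)
Q=(cast("top",cs.reshape(-1,2),30)@R)[:,:2];print("dial",fit(Q),cv2.minEnclosingCircle(Q.astype(np.float32)))
vv,uu=np.mgrid[160:185,165:215];W=cast("top",np.c_[uu.ravel(),vv.ravel()],43)@R
# rectified views at ring top, knob top, dial front: 4 px/mm
def rect(n,im,cx,cy,H,w,px):
    a=(np.arange(w)-w/2)/px;X=cx-a[:,None]+0*a;Y=cy-a[None,:]+0*a[:,None]
    W=np.stack([X.ravel(),Y.ravel(),np.full(X.size,hf+H)],1)@R.T
    q=proj(n,W).astype(np.float32).reshape(w,w,2);return cv2.remap(im,q[...,0],q[...,1],cv2.INTER_CUBIC)
D=fit(Q)[0];cy=D[1]+127
K=D+[0,127]
L=[]
for n,z in(("top",t),("scene",s)):
    for (c,H) in((K,43),(K,73),(D,30)):
        v=rect(n,z["im"],c[0],c[1],H,264,3);cv2.drawMarker(v,(132,132),(255,0,0),0,8);cv2.circle(v,(132,132),int(3*{43:26,73:13,30:29}[H]),(0,255,0),1);L.append(v)
cv2.imwrite("pics/rect.png",np.vstack([np.hstack(L[:3]),np.hstack(L[3:])])[:,:,::-1]);print("K",K,"D",D)
```

```text
face -156.5150252404913
top knobtop 98 h 73.12424922087551 mean [474.94 392.62] enc [474.26 393.55] 13.347548484802246 bbox mid [474.79 393.52] [25.26 25.83]
top ringtop 207 h 42.984847889480534 mean [478.22 390.39] enc [473.76 393.13] 26.770736694335938 bbox mid [474.11 393.3 ] [52.54 52.76]
  parts 20-35: 186 [441.54 330.5 ] [507.4  414.48]
scene knobtop 36 h 71.69586684436439 mean [479.89 391.77] enc [477.6  392.51] 12.888923645019531 bbox mid [476.97 393.03] [24.31 22.59]
scene ringtop 113 h 41.79707531896594 mean [483.29 390.85] enc [477.6  393.33] 25.965957641601562 bbox mid [479.07 393.57] [48.56 50.68]
  parts 20-35: 187 [444.13 330.81] [506.66 418.83]
dial (array([478.65, 269.13]), np.float64(41.65504261384567)) ((489.98822021484375, 267.47088623046875), 55.119873046875)
K [478.65 396.13] D [478.65 269.13]
```

View pics/rect.png

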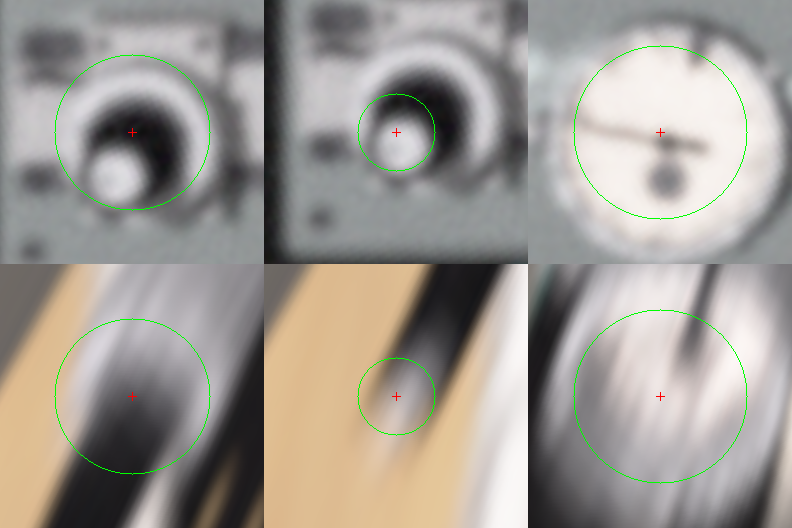

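```bash
cat >> f.py <<'E'
hf=-156.5; R0=frame(-28.0)
KN=R0@[475,393.3,hf+63]; RG=R0@[475,393.3,hf+35]
def rel(target,dyaw_phi): # shift in tool axes (cm) and turn to reach target with phi (deg cw of pads from comparator y)
    o=bot.get_obs();p=np.array(o["tool_pos"]);Rt=Ro.from_euler("xyz",o["tcp_rot"]).as_matrix()
    psi=np.degrees(o["tcp_rot"][2]);
    return (Rt.T@(np.array(target)-p)/10).round(2), round((psi-(152-dyaw_phi)+180)%360-180,1)
E
python3 - <<'E'
from f import *
print(KN,RG,rel(KN+[0,0,100],-30),rel(KN+[0,0,-3],-30))
E
```

```text
[599.63825229 126.60648661 116.00389624] [610.08644604 121.05108345  90.6272782 ] (array([-53.5 , -22.55,   1.03]), np.float64(-19.3)) (array([-53.5 , -22.54,  11.33]), np.float64(-19.3))
```

```bash
python3 -m crank '[[[1,-3,-1.3,0,-5],[1,-7,-3,0,-10],[0.7,-11,-4.6,0,-19.3],[0.5,-15,-6.3,0,-19.3],[0.5,-19,-8,0,-19.3],[0.5,-23,-9.7,0,-19.3],[0.5,-27,-11.4,0,-19.3],[0.5,-31,-13,0,-19.3],[0.5,-35,-14.8,0,-19.3],[0.5,-38,-16,0,-19.3]]]'; python3 -c "
from f import *
print(rel(KN+[0,0,40],-30),bot.get_obs()['joint_positions'])"
```

```text
time: 1.1
tool_pos: [472.8, 233.5, 226.3]
tcp_rot: [-3.141, -0.0, -3.108]
contact_force: [-0.1, 0.2, -0.2]
grip_width: 45.9
finger_force: 0.0
(array([-12.32, -11.11,   7.03]), np.float64(-0.1)) [ 3.13532583e-01  3.46862911e-01  1.51800583e+00 -2.86110343e-04
  1.27722788e+00 -1.29083088e+00]
```

```bash
python3 -m crank '[[[0.5,-3,-2.8,1,0],[0.5,-6,-5.5,2,0],[0.5,-9,-8,3,0],[0.5,-11,-10,4,0],[0.5,-12.3,-11.1,5,0],[0.5,-12.3,-11.1,6,0],[0.5,-12.3,-11.1,7,0],[0.5,-12.3,-11.1,7,0],[0.5,-12.3,-11.1,7,0],[0.5,-12.3,-11.1,7,0]]]'
python3 - <<'E'
from f import *
print(rel(KN+[0,0,-3],-30),bot.get_obs()['joint_positions'])
L=[]
im,d=bot.capture("top");np.savez("pics/top1.npz",im=im,d=d);a=cv2.resize(im[110:230,140:290],(600,480),interpolation=2)
im,d=bot.capture("scene");b=cv2.resize(im,(600,450))[0:110] if 0 else im
L=np.zeros((480,800,3),np.uint8);L[:,:400]=cv2.resize(a,(400,320)).shape and np.pad(cv2.resize(a,(400,320)),((0,160),(0,0),(0,0)));L[:,400:]=np.pad(cv2.resize(b[90:290,150:400],(400,320)),((0,160),(0,0),(0,0)))
cv2.imwrite("pics/v1.png",L[:320,:,::-1])
E
```

```text
time: 2.1
tool_pos: [598.0, 129.8, 157.6]
tcp_rot: [3.141, 0.001, -3.105]
contact_force: [1.2, 0.2, 0.4]
grip_width: 46.0
finger_force: 0.0
(array([-0.15, -0.33,  4.46]), np.float64(0.1)) [ 8.85126978e-02  5.57063622e-01  1.37261612e+00  1.77055996e-04
  1.21054710e+00 -1.51856038e+00]
```

View pics/v1.png

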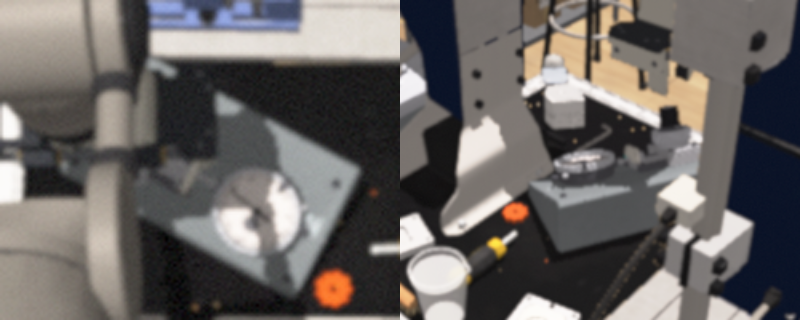

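Arm is clear over the knob, and the dial stays visible (crop (258,212)). Descend and grip.

```bash
cat >> f.py <<'E'
DC=np.array([475.7,266.1])
def rectd(im,w=360,px=4,H=30):
    a=(np.arange(w)-w/2)/px;X=DC[0]-a[:,None]+0*a;Y=DC[1]-a[None,:]+0*a[:,None]
    W=np.stack([X.ravel(),Y.ravel(),np.full(X.size,hf+H)],1)@R0.T
    q=proj("top",W).astype(np.float32).reshape(w,w,2);return cv2.remap(im,q[...,0],q[...,1],cv2.INTER_CUBIC)
def angles(im):
    g=cv2.cvtColor(rectd(im),cv2.COLOR_RGB2GRAY).astype(float)
    ang=np.radians(np.arange(-150,150,.5))  # clockwise from top
    def prof(r0,r1):
        rs=np.arange(r0,r1,.5);x=180+4*rs[:,None]*np.sin(ang);y=180-4*rs[:,None]*np.cos(ang)
        p=cv2.remap(g.astype(np.float32),x.astype(np.float32),y.astype(np.float32),1)
        p=p.mean(0); return cv2.blur(p.reshape(1,-1),(61,1)).ravel()-p
    out=[]
    for r0,r1 in((8,25),(30,35)):
        p=prof(r0,r1);i=p[40:-40].argmax()+40;w=slice(i-10,i+11);q=np.clip(p[w]-p[w].max()*.3,0,None)
        out.append((round(float(np.degrees(ang[w]@q/q.sum())),2),round(float(p[i]),1)))
    return out
E
python3 -c "
from f import *
for k in '01':
  im=np.load(f'pics/top{k}.npz')['im'];print(angles(im))
a=[cv2.resize(rectd(np.load(f'pics/top{k}.npz')['im']),(380,380)) for k in '01'];cv2.imwrite('pics/dial.png',np.hstack(a)[:,:,::-1])"
python3 -m crank '[[[0.5,-0.1,-0.3,1,0],[0.5,-0.15,-0.3,2,0],[0.5,-0.15,-0.3,3,0],[0.5,-0.15,-0.3,4,0],[0.5,-0.15,-0.3,4.4,0],[0.25,-0.15,-0.3,4.4,0],[0.2,-0.15,-0.3,4.4,0],[0.2,-0.15,-0.3,4.4,0],[0.2,-0.15,-0.3,4.4,0],[0.2,-0.15,-0.3,4.4,0]]]'
```

```text
[(-80.67, 15.4), (17.6, 53.3)]
[(-4.72, 11.0), (17.72, 55.8)]
time: 3.2
tool_pos: [599.6, 129.3, 112.7]
tcp_rot: [3.137, 0.001, -3.106]
contact_force: [0.9, 11.6, -5.2]
grip_width: 26.0
finger_force: 29.4
```

View pics/dial.png

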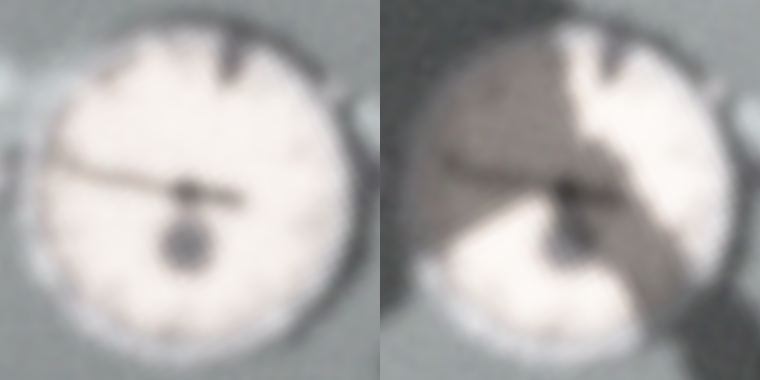

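Grip width is 26.0, so the knob is held. It sits about 2.7 mm further along tool y than I had it, so I'll shift to relieve that and turn.

```bash
sed -i 's/^DC=.*/DC=np.array([475.7,266.8])/; s/^KN=.*/KN=R0@[475,393.3,hf+63]+[0,2.7,0]; RG=R0@[475,393.3,hf+35]+[0,2.7,0]/' f.py
python3 -m crank '[[[0.2,0,0.15,0,0],[0.2,0,0.27,0,6],[0.2,0,0.27,0,13],[0.2,0,0.27,0,20],[0.2,0,0.27,0,27],[0.2,0,0.27,0,34],[0.2,0,0.27,0,41],[0.2,0,0.27,0,48],[0.2,0,0.27,0,54],[0.2,0,0.27,0,60]]]'; python3 -c "
from f import *
print(bot.get_obs()['moment'],bot.get_obs()['grip_width'])
im,d=bot.capture('top');np.savez('pics/top2.npz',im=im,d=d)
print(angles(np.load('pics/top0.npz')['im']),angles(im))
cv2.imwrite('pics/dial2.png',rectd(im)[:,:,::-1])"
```

```text
time: 4.2
tool_pos: [598.9, 128.7, 113.5]
tcp_rot: [-3.141, -0.0, 2.126]
contact_force: [-5.5, -2.7, 3.2]
grip_width: 25.4
finger_force: 32.5
[0.16205147 0.31536826 0.41067329] 25.414103172732567
[(-80.42, 15.3), (18.8, 53.3)] [(130.0, 9.5), (18.79, 56.9)]
```

View pics/dial2.png

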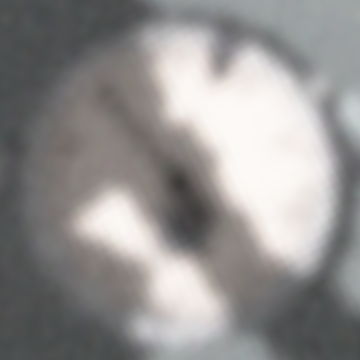

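```bash
python3 -m crank '[[[0.5,0,0,0,0],[0.5,0,0,0,0],[0.5,0,0,0,-8],[0.5,0,0,0,-16],[0.5,0,0,0,-24],[0.5,0,0,0,-32],[0.5,0,0,0,-40],[0.5,0,0,0,-48],[0.5,0,0,0,-56],[0.5,0,0,0,-60]]]';python3 -m crank '[[[0.5,0,0,0,0],[0.2,0,0,0,0],[0.2,0,0,0,0],[0.2,0,0,0,0],[0.2,0,0,0,8],[0.2,0,0,0,16],[0.2,0,0,0,24],[0.2,0,0,0,32],[0.2,0,0,0,40],[0.2,0,0,0,48]]]'; python3 -m crank '[[[0.2,0,0,0,6],[0.2,0,0,0,12],[0.2,0,0,0,12],[0.2,0,0,0,12],[0.5,0,0,0,12],[0.5,0,0,0,12],[0.5,0,0,-3,12],[0.5,0,0,-6,4],[0.5,0,0,-9,-4],[0.5,0,0,-12,-12]]]';  python3 -c "
from f import *
im,d=bot.capture('top');np.savez('pics/top3.npz',im=im,d=d)
print(angles(im))
cv2.imwrite('pics/dial3.png',rectd(im)[:,:,::-1])"
```

```text
time: 5.25
tool_pos: [600.1, 128.8, 112.9]
tcp_rot: [3.141, 0.001, -3.101]
contact_force: [0.3, 0.2, 0.5]
grip_width: 46.0
finger_force: 0.0
time: 6.25
tool_pos: [599.1, 128.8, 113.1]
tcp_rot: [-3.141, -0.001, 2.333]
contact_force: [-4.4, -1.8, 4.4]
grip_width: 25.2
finger_force: 31.2
time: 7.25
tool_pos: [599.7, 128.7, 233.8]
tcp_rot: [3.141, 0.0, 2.554]
contact_force: [0.2, -0.4, 0.0]
grip_width: 45.8
finger_force: 0.0
[(115.37, 9.4), (17.73, 42.0)]
```

View pics/dial3.png

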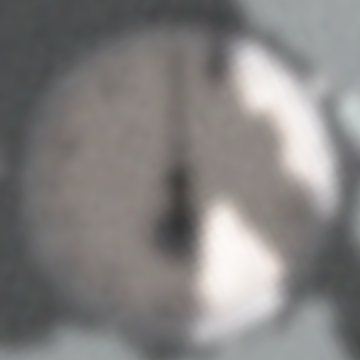

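```bash
python3 -m crank '[[[0.5,0,0,3,-8],[0.5,0,0,6,-16],[0.5,0,0,9,-18],[0.5,0,0,12,-18],[0.5,0,0,12,-18],[0.2,0,0,12,-18],[0.2,0,0,12,-18],[0.2,0,0,12,-18],[0.2,0,0,12,-14],[0.2,0,0,12,-9]]]'; python3 -m crank '[[[0.2,0,0,0,5],[0.2,0,0,0,10],[0.2,0,0,0,15],[0.2,0,0,0,15],[0.2,0,0,0,15],[0.5,0,0,0,15],[0.5,0,0,0,15],[0.5,0,0,-4,15],[0.5,0,0,-8,15],[0.5,0,0,-12,15]]]';python3 -c "
from f import *
print(rel(KN+[-60,150,130],6))"
```

```text
time: 8.3
tool_pos: [600.7, 128.6, 114.6]
tcp_rot: [3.14, 0.003, 2.703]
contact_force: [-1.1, -2.0, 1.0]
grip_width: 24.7
finger_force: 29.9
time: 9.3
tool_pos: [599.3, 129.2, 234.2]
tcp_rot: [3.141, -0.001, 2.445]
contact_force: [0.7, 0.0, 0.4]
grip_width: 46.0
finger_force: 0.0
(array([14.21,  7.68, -1.16]), np.float64(-5.9))
```

```bash
python3 -m crank '[[[0.5,3,1.6,0,0],[0.5,6,3.2,0,0],[0.5,9,4.8,0,0],[0.5,12,6.4,0,0],[0.5,15,8,0,0],[0.5,18,9.6,0,0],[0.5,19,10.2,0,0],[0.5,19,10.2,0,0],[0.5,19,10.2,0,0],[0.5,19,10.2,0,0]]]';python3 -c "
from f import *
im,d=bot.capture('top');np.savez('pics/top4.npz',im=im,d=d)
print(angles(im))
cv2.imwrite('pics/dial4.png',rectd(im)[:,:,::-1])"
```

```text
time: 10.3
tool_pos: [520.3, 327.7, 232.7]
tcp_rot: [-3.142, 0.0, 2.442]
contact_force: [-0.1, -0.7, 0.2]
grip_width: 45.8
finger_force: 0.0
[(14.46, 14.2), (18.44, 57.3)]
```

View pics/dial4.png

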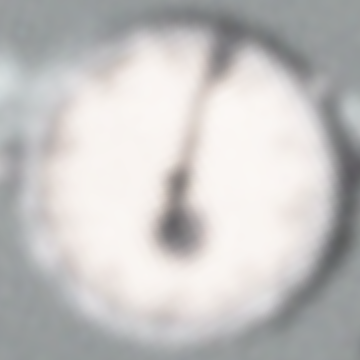

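```bash
cat >> f.py <<'E'
def ridge(im,a0,rs,win=14):
    g=cv2.cvtColor(rectd(im),cv2.COLOR_RGB2GRAY).astype(np.float32);a=np.radians(a0+np.arange(-win,win+.1,.25)) if win else 0
    o=[]
    for r in rs:
        x=180+4*r*np.sin(a);y=180-4*r*np.cos(a);p=cv2.remap(g,x.astype(np.float32)[None],y.astype(np.float32)[None],1).ravel()
        q=np.clip(np.median(p)-p,0,None);q=np.clip(q-.4*q.max(),0,None);o.append((x@q/q.sum(),y@q/q.sum()))
    return np.array(o)
def line(Q):
    c=Q.mean(0);v=np.linalg.svd(Q-c)[2][0];return c,v*np.sign(-v[1] if abs(v[1])>.3 else -v[0])
def read(im,a0,pv=None):
    c,v=line(ridge(im,a0,np.arange(10,24,1.)));t=ridge(im,18.5,np.arange(30,34,.5),12)
    return c,v,t.mean(0),t.std(0)
E
python3 - <<'E'
from f import *
A=read(np.load('pics/top0.npz')['im'],-80);B=read(np.load('pics/top4.npz')['im'],15)
s=np.linalg.solve(np.c_[A[1],-B[1]],B[0]-A[0]);pv=A[0]+s[0]*A[1];print("pivot",pv)
f=lambda v:np.degrees(np.arctan2(v[0],-v[1]))
for X in(A,B):print("hand",f(X[1]),"tab",f(X[2]-pv),X[2],X[3])
E
```

```text
pivot [181.07493336 179.86829915]
hand -80.68602326329446 tab 18.33753086296038 [220.86064111  59.83124494] [0.89742749 4.53464004]
hand 13.111804233637404 tab 17.925003714081182 [219.99754493  59.54113551] [1.26202613 4.41021767]
```

Run:
```python
from f import *
np.set_printoptions(suppress=True,precision=1,linewidth=150)
im=np.load('pics/top4.npz')['im'];im0=np.load('pics/top0.npz')['im'];pv=np.array([180.5,180.])
f=lambda Q:np.degrees(np.arctan2(Q[:,0]-pv[0],pv[1]-Q[:,1]))
rs=np.arange(6,37,2.)
print(rs);print(f(ridge(im,15,rs,10)));print(f(ridge(im0,18,rs[10:],10)));print(f(ridge(im0,-80,rs,10)))
```

```text
[ 6.  8. 10. 12. 14. 16. 18. 20. 22. 24. 26. 28. 30. 32. 34. 36.]
[15.1 13.9 14.8 14.7 13.4 13.1 12.8 12.8 14.  15.3 16.5 17.8 18.3 18.  18.2 18.1]
[18.8 18.8 19.  18.4 18.3 17.8]
[-86.5 -83.7 -81.2 -80.  -79.8 -80.4 -80.7 -80.9 -80.6 -80.  -78.5 -77.6 -76.4 -75.6 -75.  -76.8]
```

```bash
python3 -m crank '[[[0.5,-3,-1.6,0,-6],[0.5,-6,-3.2,0,-12],[0.5,-9,-4.8,0,-15],[0.5,-12,-6.4,0,-15],[0.5,-15,-8,0,-15],[0.5,-18,-9.6,0,-15],[0.5,-19,-10.2,2,-15],[0.5,-19,-10.2,5,-15],[0.5,-19,-10.2,9,-15],[0.5,-19,-10.2,12,-15]]]'; python3 -m crank '[[[0.5,0,0,0,0],[0.2,0,0,0,0],[0.2,0,0,0,0],[0.2,0,0,0,0],[0.2,0,0,0,3],[0.2,0,0,0,5],[0.2,0,0,0,7],[0.2,0,0,0,7],[0.5,0,0,0,7],[0.5,0,0,0,7]]]'; python3 -m crank '[[[0.5,0,0,-4,0],[0.5,0,0,-8,0],[0.5,0,0,-12,0],[0.5,3,0.8,-12,0],[0.5,7,1.8,-12,0],[0.5,11,2.8,-12,0],[0.5,15,4.2,-12,0],[0.5,19,6,-12,0],[0.5,21,7,-12,0],[0.5,21,7,-12,0]]]';python3 -c "
from f import *
im,d=bot.capture('top');np.savez('pics/top5.npz',im=im,d=d)
pv=np.array([180.5,180.])
f=lambda Q:np.degrees(np.arctan2(Q[:,0]-pv[0],pv[1]-Q[:,1])).round(1)
print(angles(im),f(ridge(im,18,np.arange(6,37,2.),10)))
cv2.imwrite('pics/dial5.png',np.hstack([rectd(np.load('pics/top4.npz')['im']),rectd(im)])[:,:,::-1])"
```

```text
time: 11.35
tool_pos: [599.2, 127.0, 110.7]
tcp_rot: [-3.141, -0.001, 2.703]
contact_force: [-0.0, 0.0, -0.4]
grip_width: 45.5
finger_force: 0.0
time: 12.35
tool_pos: [599.6, 129.1, 113.1]
tcp_rot: [3.141, -0.0, 2.584]
contact_force: [-0.2, -0.2, -0.7]
grip_width: 36.3
finger_force: 0.0
time: 13.35
tool_pos: [456.5, 302.0, 232.9]
tcp_rot: [3.141, -0.001, 2.588]
contact_force: [-0.6, -0.5, 0.8]
grip_width: 46.0
finger_force: 0.0
[(18.55, 15.1), (18.79, 55.2)] [18.1 17.9 18.4 19.1 19.  18.6 17.9 17.7 17.8 18.3 18.5 18.7 19.  18.4
 18.4 18.3]
```

View pics/dial5.png

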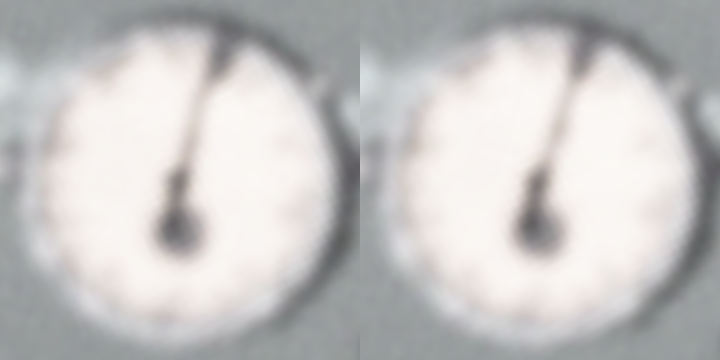

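The reading is now 18.4° for the hand against 18.5° for the tab, so it's under the tab. Before gripping the ring, I'll check what stands beside it.

Run:
```python
from f import *
t=np.load("pics/top0.npz");P,C,uv=cloud("top",t["im"],t["d"],(605,124),75);F=P@R0
x=F[:,0]-474.5;y=F[:,1]-394.5;h=F[:,2]-hf
for x0 in range(-36,37,12):
    print(x0,[ (int(np.percentile(h[k],95)) if (k:=(abs(x-x0)<6)&(abs(y-y0)<6)).sum()>3 else None) for y0 in range(-60,61,12)])
print(rel([609,123.8,160],-20),rel([609,123.8,89],-20))
```

```text
-36 [2, 2, 2, 20, 21, None, None, 21, 3, 2, 2]
-24 [24, 10, 12, 32, 44, 45, 43, None, 14, 11, 3]
-12 [31, 25, 12, 44, 73, 75, None, 43, 12, 12, 2]
0 [31, 23, 11, 45, 74, 76, 75, 44, 10, 12, 1]
12 [32, 24, 12, 44, 72, 75, 69, 43, 11, 11, 1]
24 [24, 10, 11, 24, 44, 44, 42, 21, 12, 10, 2]
36 [None, 1, 0, 20, 19, 21, 22, 15, 3, 4, None]
(array([-22.18,  -7.05,   7.27]), np.float64(-23.8)) (array([-22.18,  -7.05,  14.37]), np.float64(-23.8))
```

```bash
python3 -m crank '[[[0.6,-4,-1.2,0,-6],[0.72,-8,-2.5,0,-12],[0.72,-12,-3.8,0,-18],[0.72,-16,-5.1,0,-24],[0.72,-20,-6.4,0,-29],[0.72,-22.2,-7.05,2,-29],[0.72,-22.2,-7.05,5,-29],[0.72,-22.2,-7.05,7,-29],[0.72,-22.2,-7.05,7,-29],[0.72,-22.2,-7.05,7,-29]]]';python3 -c "
from f import *
print(rel([609,123.8,88],-25))"
```

```text
time: 14.4
tool_pos: [610.0, 121.0, 163.0]
tcp_rot: [-3.142, -0.0, 3.089]
contact_force: [0.1, 0.7, 0.9]
grip_width: 66.0
finger_force: 0.0
(array([0.11, 0.27, 7.5 ]), np.float64(-0.0))
```

```bash
python3 -m crank '[[[0.72,0.05,0.2,1,0],[0.72,0.1,0.2,2.5,0],[0.72,0.1,0.2,4,0],[0.72,0.1,0.2,5.5,0],[0.72,0.1,0.2,6.5,0],[0.72,0.1,0.2,7.5,0],[0.72,0.1,0.2,7.5,0],[0.72,0.1,0.2,7.5,0],[0.72,0.1,0.2,7.5,0],[0.72,0.1,0.2,7.5,0]]]'; python3 -m crank '[[[0.5,0,0,0,0],[0.5,0,0,0,0],[0.5,0,0,0,0],[0.5,0,0,0,0],[0.5,0,0,0,2],[0.5,0,0,0,4],[0.5,0,0,0,6],[0.5,0,0,0,8],[0.5,0,0,0,10],[0.5,0,0,0,10]]]'; python3 -c "
from f import *
print(bot.get_obs()['moment'])
print(angles(bot.capture('top')[0]))"
```

```text
time: 15.4
tool_pos: [609.1, 124.0, 88.4]
tcp_rot: [3.141, 0.001, 3.089]
contact_force: [0.1, -0.4, -0.3]
grip_width: 66.1
finger_force: 0.0
time: 16.4
tool_pos: [608.6, 124.0, 88.2]
tcp_rot: [3.141, 0.0, 2.915]
contact_force: [-2.4, -1.0, 4.5]
grip_width: 51.2
finger_force: 29.6
[ 0.02686383  0.30774191 -0.05607152]
[(17.32, 12.1), (18.85, 57.6)]
```

```bash
python3 -m crank '[[[0.5,0,0,0,5],[0.5,0,0,0,10],[0.5,0,0,0,15],[0.5,0,0,0,20],[0.5,0,0,0,25],[0.5,0,0,0,30],[0.5,0,0,0,35],[0.5,0,0,0,40],[0.5,0,0,0,40],[0.5,0,0,0,40]]]'
cat > m.py <<'E'
from f import *
o=bot.get_obs();print(np.round(o['moment'],2),o['finger_force'])
im=bot.capture('top')[0];pv=np.array([180.5,180.])
f=lambda Q:np.degrees(np.arctan2(Q[:,0]-pv[0],pv[1]-Q[:,1])).round(1)
print(angles(im),f(ridge(im,18,np.arange(10,25,2.),7)))
E
python3 m.py;  python3 -m crank '[[[0.72,0,0,0,0],[0.72,0,0,0,0],[0.72,0,0,0,-2],[0.72,0,0,0,-10],[0.72,0,0,0,-18],[0.72,0,0,0,-26],[0.72,0,0,0,-34],[0.72,0,0,0,-42],[0.72,0,0,0,-50],[0.72,0,0,0,-50]]]';python3 m.py;python3 -m crank '[[[0.5,0,0,0,0],[0.5,0,0,0,0],[0.5,0,0,0,0],[0.5,0,0,0,0],[0.5,0,0,0,7],[0.5,0,0,0,14],[0.5,0,0,0,21],[0.5,0,0,0,28],[0.5,0,0,0,35],[0.5,0,0,0,35]]]'; python3 m.py
```

```text
time: 17.45
tool_pos: [608.9, 124.4, 88.1]
tcp_rot: [3.14, 0.0, 2.219]
contact_force: [-3.3, 1.2, 4.8]
grip_width: 51.3
finger_force: 31.2
[ 0.59 -0.22  0.16] 31.212095618247986
[(17.33, 11.9), (18.8, 57.0)] [12.1 12.1 12.4 12.5 12.6 16.3 17.2 18. ]
time: 18.5
tool_pos: [608.3, 123.7, 87.1]
tcp_rot: [-3.141, -0.001, 3.091]
contact_force: [0.3, -0.6, 0.6]
grip_width: 66.6
finger_force: 0.0
[-0.01 -0.02  0.04] 0.0
[(17.21, 11.9), (18.76, 56.8)] [12.  12.3 12.4 12.4 12.5 16.7 17.5 18. ]
time: 19.55
tool_pos: [608.6, 124.3, 87.9]
tcp_rot: [3.141, -0.0, 2.477]
contact_force: [-2.3, 0.2, 1.4]
grip_width: 51.1
finger_force: 30.5
[ 0.59 -0.19  0.26] 30.45990765094757
[(17.36, 12.0), (18.91, 57.5)] [12.3 12.3 12.3 12.4 12.5 16.4 17.2 18.2]
```

```bash
python3 -m crank '[[[0.5,0,0,0,5],[0.5,0,0,0,10],[0.5,0,0,0,15],[0.5,0,0,0,15],[0.5,0,0,0,15],[0.5,0,0,0,15],[0.72,0,0,0,15],[0.72,0,0,0,15],[0.72,0,0,0,15],[0.72,0,0,0,7]]]'; python3 -m crank '[[[0.72,0,0,0,-8],[0.72,0,0,0,-16],[0.72,0,0,0,-24],[0.72,0,0,0,-32],[0.72,0,0,0,-40],[0.72,0,0,0,-42],[0.72,0,0,0,-42],[0.5,0,0,0,-42],[0.5,0,0,0,-42],[0.5,0,0,0,-42]]]'; for i in 1 2; do :; done; python3 -m crank '[[[0.5,0,0,0,0],[0.5,0,0,0,4],[0.5,0,0,0,8],[0.5,0,0,0,12],[0.5,0,0,0,16],[0.5,0,0,0,20],[0.5,0,0,0,23],[0.5,0,0,0,25],[0.5,0,0,0,25],[0.5,0,0,0,25]]]'; python3 m.py; python3 -m crank '[[[0.5,0,0,0,4],[0.5,0,0,0,8],[0.5,0,0,0,12],[0.5,0,0,0,16],[0.5,0,0,0,20],[0.5,0,0,0,23],[0.5,0,0,0,25],[0.5,0,0,0,25],[0.5,0,0,0,25],[0.5,0,0,0,25]]]'; python3 m.py
```

```text
time: 20.6
tool_pos: [608.7, 123.8, 87.4]
tcp_rot: [-3.141, -0.0, 2.358]
contact_force: [-0.8, -0.3, -0.3]
grip_width: 65.6
finger_force: 0.0
time: 21.6
tool_pos: [608.6, 123.8, 87.6]
tcp_rot: [-3.141, -0.0, 3.089]
contact_force: [0.3, -1.2, -1.4]
grip_width: 51.5
finger_force: 29.5
time: 22.6
tool_pos: [608.6, 124.2, 87.9]
tcp_rot: [3.141, -0.0, 2.654]
contact_force: [-1.9, -0.7, -0.1]
grip_width: 51.1
finger_force: 29.9
[ 0.5  -0.03  0.22] 29.92215245962143
[(17.37, 11.6), (18.83, 57.1)] [12.2 12.4 12.4 12.4 12.5 16.4 17.8 18.5]
time: 23.65
tool_pos: [609.6, 123.5, 88.2]
tcp_rot: [3.14, 0.002, 2.218]
contact_force: [4.5, -3.7, 2.4]
grip_width: 51.2
finger_force: 30.2
[-0.62 -0.79  0.81] 30.19672930240631
[(17.69, 10.8), (18.8, 56.6)] [12.4 12.5 12.6 12.3 12.4 16.3 17.6 18.3]
```

Torque jumped to 0.81 N m, so this is probably the stop. I'll confirm with a fresh grip in the middle of the range.

```bash
python3 -m crank '[[[0.72,0,0,0,0],[0.72,0,0,0,0],[0.72,0,0,0,-2],[0.72,0,0,0,-10],[0.72,0,0,0,-18],[0.72,0,0,0,-26],[0.72,0,0,0,-34],[0.72,0,0,0,-40],[0.72,0,0,0,-40],[0.5,0,0,0,-40]]]';python3 -m crank '[[[0.5,0,0,0,0],[0.5,0,0,0,0],[0.5,0,0,0,0],[0.5,0,0,0,2],[0.5,0,0,0,4],[0.5,0,0,0,6],[0.5,0,0,0,8],[0.5,0,0,0,10],[0.5,0,0,0,10],[0.5,0,0,0,10]]]'; python3 m.py;python3 -m crank '[[[0.5,0,0,0,4],[0.5,0,0,0,8],[0.5,0,0,0,12],[0.5,0,0,0,16],[0.5,0,0,0,20],[0.5,0,0,0,20],[0.5,0,0,0,20],[0.5,0,0,0,20],[0.5,0,0,0,20],[0.5,0,0,0,20]]]'; python3 m.py
```

```text
time: 24.7
tool_pos: [608.0, 124.2, 87.3]
tcp_rot: [3.142, -0.002, 2.912]
contact_force: [0.7, 0.7, 0.0]
grip_width: 61.9
finger_force: 0.0
time: 25.7
tool_pos: [607.9, 124.4, 87.7]
tcp_rot: [-3.141, -0.002, 2.741]
contact_force: [-4.6, 2.6, 1.3]
grip_width: 51.4
finger_force: 30.0
[0.37 0.75 0.56] 29.996147453784943
[(17.3, 13.4), (18.87, 57.3)] [12.2 12.5 12.5 13.  13.4 16.3 17.8 18.3]
time: 26.75
tool_pos: [610.2, 122.9, 88.4]
tcp_rot: [3.14, 0.003, 2.392]
contact_force: [2.4, -6.0, 1.1]
grip_width: 51.1
finger_force: 30.2
[-0.73 -0.64  0.2 ] 30.182110369205475
[(17.52, 11.5), (18.72, 56.0)] [12.3 12.3 12.6 12.7 12.7 16.5 17.4 17.9]
```

```bash
cat > q.py <<'E'
from plant import bot
o=bot.get_obs();print([round(float(v),2) for v in o['moment']],[round(float(v),1) for v in o['contact_force']],round(float(o['tau'][5]),2),round(float(o['tcp_rot'][2]),3))
E
python3 -m crank '[[[0.72,0,0,0,0],[0.72,0,0,0,0],[0.72,0,0,0,-8],[0.72,0,0,0,-16],[0.72,0,0,0,-24],[0.72,0,0,0,-32],[0.72,0,0,0,-38],[0.72,0,0,0,-38],[0.5,0,0,0,-38],[0.5,0,0,0,-38]]]' >/dev/null;python3 -m crank '[[[0.5,0,0,0,0],[0.5,0,0,0,0],[0.5,0,0,0,0],[0.5,0,0,0,1],[0.5,0,0,0,2],[0.5,0,0,0,3],[0.5,0,0,0,4],[0.5,0,0,0,5],[0.5,0,0,0,5],[0.5,0,0,0,5]]]' >/dev/null; python3 q.py
python3 -m crank '[[[0.5,0,0,0,1],[0.5,0,0,0,2],[0.5,0,0,0,3],[0.5,0,0,0,4],[0.5,0,0,0,5],[0.5,0,0,0,6],[0.5,0,0,0,7],[0.5,0,0,0,8],[0.5,0,0,0,8],[0.5,0,0,0,8]]]' >/dev/null; python3 q.py
python3 -m crank '[[[0.5,0,0,0,1],[0.5,0,0,0,2],[0.5,0,0,0,3],[0.5,0,0,0,4],[0.5,0,0,0,5],[0.5,0,0,0,6],[0.5,0,0,0,7],[0.5,0,0,0,8],[0.5,0,0,0,8],[0.5,0,0,0,8]]]' >/dev/null; python3 q.py
python3 -m crank '[[[0.5,0,0,0,1],[0.5,0,0,0,2],[0.5,0,0,0,3],[0.5,0,0,0,4],[0.5,0,0,0,5],[0.5,0,0,0,6],[0.5,0,0,0,7],[0.5,0,0,0,8],[0.5,0,0,0,8],[0.5,0,0,0,8]]]' >/dev/null; python3 q.py
python3 m.py
```

```text
[-0.48, -0.11, 0.8] [0.8, -2.2, -1.0] 0.82 2.967
[-0.21, 0.47, 0.45] [-2.4, -1.1, 5.9] 0.44 2.827
[-0.41, -0.1, 1.04] [0.9, -2.0, 5.3] 1.04 2.688
[-0.55, -0.63, 0.95] [3.3, -3.4, 4.1] 0.96 2.548
[-0.55 -0.63  0.95] 30.025137662887573
[(17.7, 11.5), (18.76, 57.1)] [12.3 12.2 12.4 12.5 12.6 16.6 18.  18.5]
```

Torque is 0.8–1.0 N m with stick-slip from the first degrees, so the ring is at the hard stop. Release, clear the area and check the reading.

```bash
python3 -m crank '[[[0.72,0,0,0,0],[0.72,0,0,0,0],[0.72,0,0,0,0],[0.72,0,0,-3,0],[0.72,0,0,-6,0],[0.72,0,0,-9,0],[0.72,0,0,-12,0],[0.72,0,0,-14,0],[0.72,3,0.8,-14,0],[0.72,7,1.8,-14,0]]]';python3 -m crank '[[[0.72,4,1,0,0],[0.72,8,2,0,0],[0.72,12,3.5,0,0],[0.72,14,5,0,0],[0.72,14,5,0,0],[0.72,14,5,0,0],[0.72,14,5,0,0],[0.72,14,5,0,0],[0.72,14,5,0,0],[0.72,14,5,0,0]]]';python3 m.py
```

```text
time: 32.85
tool_pos: [560.6, 177.7, 227.6]
tcp_rot: [3.141, -0.0, 2.545]
contact_force: [1.0, 1.6, 0.6]
grip_width: 66.1
finger_force: 0.0
time: 33.85
tool_pos: [472.9, 297.2, 227.7]
tcp_rot: [-3.142, -0.0, 2.547]
contact_force: [0.2, 0.2, -0.7]
grip_width: 66.2
finger_force: 0.0
[0.   0.   0.01] 0.0
[(18.58, 14.9), (18.79, 56.5)] [19.7 19.5 19.2 18.8 17.6 17.5 17.5 18.2]
```

The reading still matches: hand 18.58° against tab 18.79°, the same as before tightening. The arm is touching nothing.

```bash
python3 -c "
from plant import bot
print(bot.close_job())"
```

```text
the job is handed in; nothing more can be done
None
```

Job handed in at about 34 s: the dial hand is under the index tab (18.6° against 18.8° measured), the clamp ring is tight against its hard stop, and the reading didn't shift during tightening.

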